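Set the free-standing studio timer

ROBOT

A 7-joint arm with a two-finger parallel gripper is mounted at the origin on the work surface; the furniture and walls round the work are solid. World frame = base frame: x ahead of the robot, y to its left, z up, the work surface at z = 0. Lengths are in m, angles in rad, forces in N, time in s.
With the tool pointing down it reaches from about 0.4 to 0.85 m from the base axis. Payload 10.4 kg.
Tool frame: the origin (TCP) lies between the finger pads; the fingertips stand 17 mm ahead of it and the grasp point (between the pads) lies 2 mm behind it; z points along the fingers, y is the line along which they close (so a half turn about z gives the same grasp; the last joint's range is limited). The gripper opens to 85 mm and grips with 20 to 120 N. Pads are 22 mm wide; open, the fingers measure 114 mm over their backs; the gripper's body (76 mm by 85 mm) begins 54 mm behind the grasp point. The pads swing forward as they close: fully open they stand 13 mm farther back than shut.
Start: joints at [1.121, 0.332, -0.065, 1.46, 0.022, 1.35, -0.088], TCP at [0.259, -0.569, 0.248] pointing down, gripper open.
Joint ranges: [-2.6, 2.6], [-0.5, 2.12], [-1.47, 1.34], [0.16, 2.42], [-1.27, 4.41], [0.06, 2.06], [-2.6, 2.6]. Speed limits (rad/s): [2.22, 2.22, 2.79, 2.79, 3.14, 3.14, 3.14].

INTERFACE

Orientations are given as a unit quaternion [x, y, z, w].
In Python, from workcell import readout, imaging, manip gives the robot as it stands. The module is installed in compiled form; this text tells all that it offers.
- The arm moves only by the shell command python3 -m crank 'ROWS' [OPENING] [FORCE]. ROWS is JSON, a list of rows, each a list of 4 numbers: the shift along the tool's x, y, z as a fraction of full scale, then the turn about the tool's z as a fraction of full scale. In form: [[x, y, z, yaw], ...]. A call has 1 to 5 rows; each row is the pose to reach, as a shift and turn from the pose commanded when the call began, along the tool's axes at that moment; what a row does not reach only later rows make up. Full scale, the value 1, is 400 mm for a shift and 60 degrees for a turn. A row lasts 1/12 s, in which the tool goes at most 41.7 mm and 7.16 degrees, less where a joint would pass 70% of its speed; a pose out of reach is approached as far as the arm can. A call with a number of a shift or a turn outside -1 to 1 is refused whole. A call with a gripper value outside its range is refused whole. OPENING is the gripper command: -1 is shut, 1 is fully open, values between are in proportion, set as the call begins (- or left out, the last holds). The fingers move at their own pace and stop on an object; FORCE is the grip in N (left out, the last holds). Time passes only in rows, so rows that repeat a pose let the fingers close. It gives the time, the measured TCP pose, the force, the opening and the grip force at its end, in the units of the state.
- readout.get_obs(): the state, without advancing time (a new reading comes with each control period).
- imaging.camera(name): name is "scene" or "side" or "wrist"; returns a dict with "color" (480x640x3 uint8, red, green, blue), "fx", "fy", "cx", "cy" (pixels), "k1" (the pictures are not rectified: a ray, as slopes to the right and down, at radius r is drawn at 1 + k1 r^2 times it, then the intrinsics apply), "rvec" (rotation vector, rad) and "tvec" (3), from world to camera coordinates, as OpenCV has them. Camera axes: x right, y down, z forward; pixel columns grow to the right and rows downward; lengths in m; the calibration is good to about 2 mm. A picture is of the moment at which its call begins. There is no depth.
- manip.hand_in(): hands the job in; it is judged then, once.
The state is a dict: "clock": time; "joint_pos": joint angles; "joint_velocities": joint speeds; "tau": joint torques, N m; "position": TCP position; "ee_rot": TCP orientation; "ft_force": force on the tool from outside, world axes, zero at the start; "torque": the same for the moment, N m; "grip_width": opening from 0.0 (shut) to 1.0 (fully open); "grasp_force": force on a finger pad.
Only numpy, scipy, OpenCV 4.12 (cv2) and the standard library are available. Lean on these libraries where they do the work, as an engineer would, in place of code of your own. Each camera call takes 0.05 s, during which the arm holds its last target. There are 200 camera calls.

TASK

Set the wind-up timer that stands loose on the cork mat: wind its knob clockwise right up to the stop, then turn it back to the long mark on the dial and let go. Press down on the knob while turning it, firmly enough that the timer itself does not spin or slide on the mat but never harder than about 25 N, and leave the cup, the jar and the clay ball where they are.

Things in the scene. Friction and masses are not known exactly. Their poses are not given: they have to be found in the camera images.
- timer: Round white wind-up timer, a drum 104 mm across, flat dial 44 mm above its underside, a grey knob on top; loose; about 0.25 kg (varies). Origin: centre of the underside, on the knob's axis; z up; x points from the axis to the long mark on the dial. Turning the knob takes about 0.3 N m either way: unless it is pressed down with some 13 N or more, the whole timer spins instead; 15 to 21 N is right.
- dial_centre (a point): Centre of the dial's face, on the knob's axis, 44 mm above the underside. The knob stands over it: a round skirt 54 mm across, 6 mm thick, and on it a straight grip bar 46 mm long, 14 mm thick, 26 mm high. The knob's height varies: at the start the skirt's upper face lies 12 to 30 mm above the dial, the bar's top 26 mm higher. A white line on the bar's top runs from its middle to the pointer end.
- foot (a point): Underside of one of the four rubber feet, 44 mm from the axis. What the feet feel when the knob is pushed: it drops through 1 to 11 mm of loose travel (about 1.5 N), then sits on a cushion spring of 8 N per mm, 5 mm long. Where the spring begins differs by up to 8 mm from start to start, so only the force tells.
- knob (a joint): Turn of the knob, rad: 0 at the zero end of the scale, growing clockwise seen from above, hard stop at 2.0; starts at 0.5 to 0.85. From above, the bar's pointer end points along the timer's x axis turned anticlockwise by (1.0 - value), so 1.0 is at the long mark. Short ticks every 0.25 rad, the long one mid-scale. The knob stays where it is left.
- long_mark (a point): Outer end of the long black mark on the timer's dial, 46 mm from the axis and 44 mm above the underside; the mark is 16 mm long and 4 mm wide.
- mat: Square cork mat 170x170x4 mm, fixed to the table, under the timer; origin at the centre of its underside.
- cup_beaker: Clay beaker, 78 mm across, 84 mm high; origin at the centre of its underside. Bystander.
- jar_ochre: Glaze jar with a white lid, 62 mm across, 73 mm high; origin at the centre of its underside. Bystander.
- clay_ball: Flattened clay ball, 40 mm across, 19 mm high; origin at the centre of its underside. Bystander.
Things that resemble listed ones, but are neither listed nor needed, are in the scene too. Leave any blue, red or yellow look-alike of the timer alone.

How it is judged:
On the way, in this order (a step that is already met when the one before it is completed fails the run):
1. the knob is wound clockwise up to its stop (within 0.1 rad of it) (value of joint knob above 1.9 rad), for 0.1 s.
2. the knob is turned back to the long mark (within 0.1 rad) (value of joint knob between 0.9 and 1.1 rad), for 0.2 s.
At the end, for the whole second after the job is handed in: The knob has been at its stop and now points at the long mark within 0.1 rad (6 degrees); the timer stands upright at rest on the mat, its centre and the outer end of its long mark within 15 mm of where they were; the cup, the jar and the clay ball are within 15 mm of where they were (all of step 2 and distance of each of long_mark, timer, cup_beaker, jar_ochre, clay_ball from where it was at the start of the episode below 0.015 m and angle between timer's own z axis and vertical below 0.1 rad and linear speed of timer below 0.02 m/s); the robot touches nothing.
It fails at once if the timer is spun or slid: its centre or the outer end of its long mark more than 15 mm from where it was (distance of any of long_mark, timer from where it was at the start of the episode above 0.015 m).
It fails at once if the timer is pressed on the mat with more than 30 N (its weight included) (contact force between timer and mat above 30 N).
It fails at once if the cup, the jar or the clay ball is moved by more than 15 mm (distance of any of cup_beaker, jar_ochre, clay_ball from where it was at the start of the episode above 0.015 m).
It also fails if it takes over 45 s, if anything falls off the work surface, if the arm or the gripper's body presses on something with over 40 N, if the wrist force passes 120 N, or if a joint passes its speed limit or range.

## Working session

There is one attempt and no reset: what is moved stays moved. The work goes in short steps, Python scripts to look and compute and a shell command to move; the robot and the scene stay as the last step left them, time stands still between calls to the robot, and variables do not carry over. Pictures are saved under pics/ and viewed, at most 10 in all, crops included, and the job is handed in when it is done.

```bash
mkdir -p pics; python3 - <<'E'
from workcell import readout, imaging
import cv2
o=readout.get_obs(); print({k:o[k] for k in('clock','position','ee_rot','ft_force','grip_width')})
for n in("scene","side"):
    c=imaging.camera(n); cv2.imwrite(f"pics/{n}0.png",c["color"][:,:,::-1])
    print(n,{k:c[k] for k in c if k!="color"})
E
```

```text
{'clock': 0.0, 'position': array([ 0.25860071, -0.56862031,  0.24753181]), 'ee_rot': array([ 9.77308474e-01,  2.11819891e-01, -1.77780645e-04, -6.70239526e-04]), 'ft_force': array([ 0.05682131, -0.69760881, -0.10623998]), 'grip_width': 0.9991098373189019}
scene {'fx': 446.2610733344289, 'fy': 446.2610733344289, 'cx': 320.770206244205, 'cy': 240.7899003695113, 'k1': 0.001449940966765481, 'rvec': array([ 2.01605146, -0.88119938,  0.43912362]), 'tvec': array([-0.36287631,  0.2998602 ,  0.54802662])}
side {'fx': 448.32525068806086, 'fy': 448.32525068806086, 'cx': 311.7240610597625, 'cy': 237.99964711839468, 'k1': -0.0889501907201695, 'rvec': array([ 2.28818376, -0.06076621, -0.0026002 ]), 'tvec': array([-0.53608087,  0.09588007,  0.88404851])}
```

View pics/scene0.png

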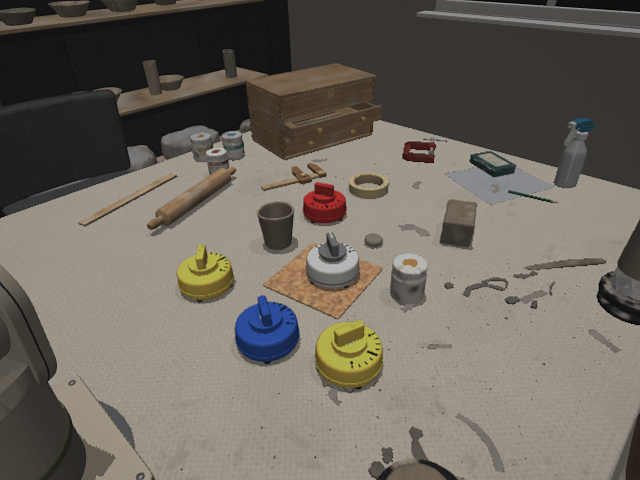

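View pics/side0.png

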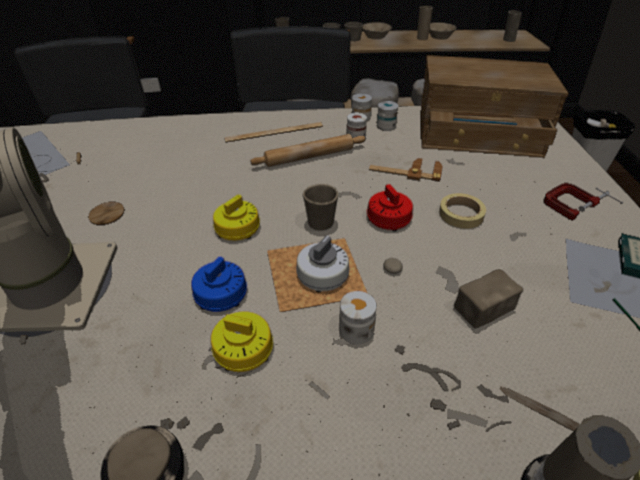

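Candidates in the scene view are white (333,265), yellow (205,275) and (349,352), blue (267,330), and red (325,205). Only the white one stands on the cork mat, at side view (323,266), so I choose that one and check it in a close crop.

```bash
python3 - <<'E'
import cv2,numpy as np
a=cv2.imread("pics/scene0.png")[225:295,290:380]; b=cv2.imread("pics/side0.png")[225:295,280:370]
f=lambda i:cv2.resize(i,None,fx=8,fy=8,interpolation=cv2.INTER_CUBIC)[:,:720]
cv2.imwrite("pics/c1.png",f(a));cv2.imwrite("pics/c2.png",f(b))
E
```

```text
(no output)
```

View pics/c1.png

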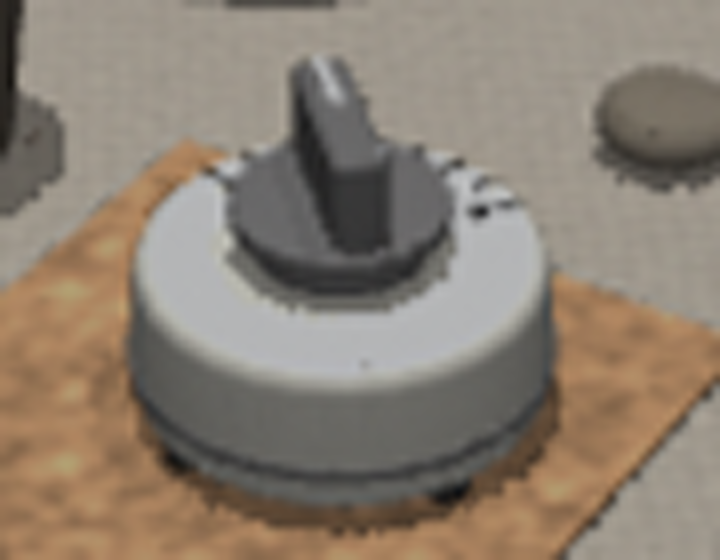

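View pics/c2.png

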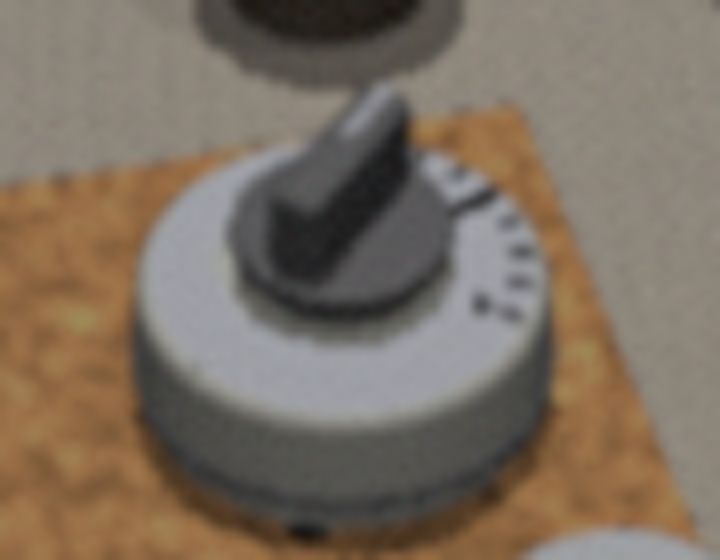

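The crops confirm the white timer with the grey knob. In the side crop the long mark's outer end is at (492,188). The bar's pointer end is at (318,62) in the scene crop and (387,92) in the side crop, and its tail is at (360,160) and (292,205). Next I fit the pose.

```bash
cat > h.py <<'E'
import numpy as np,cv2
from scipy.spatial.transform import Rotation as R
from workcell import readout, imaging
def proj(c,P):
    P=np.atleast_2d(P)@cv2.Rodrigues(c["rvec"])[0].T+c["tvec"]; s=P[:,:2]/P[:,2:]
    s=s*(1+c["k1"]*(s**2).sum(1,keepdims=True)); return s*[c["fx"],c["fy"]]+[c["cx"],c["cy"]]
def st():
    o=readout.get_obs(); r=R.from_quat(o["ee_rot"]).as_matrix()
    print("t",round(o["clock"],2),"p",o["position"].round(4),"tool y az",round(float(np.degrees(np.arctan2(r[1,1],r[0,1]))),2),"z",r[:,2].round(3),"F",o["ft_force"].round(2),"M",o["torque"].round(2),"w",round(o["grip_width"],3),"g",round(o["grasp_force"],1)); return o,r
E
cat > fit.py <<'E'
from h import *
from scipy.optimize import least_squares
C={n:imaging.camera(n) for n in("scene","side")}
off={"scene":(290,225),"side":(280,225)}
D=dict(scene=dict(drum=(130,552),sk=(230,452),pe=(318,62),te=(360,160)),side=dict(drum=(135,553),sk=(232,448),pe=(387,92),te=(292,205),lm=(492,188)))
a=np.linspace(0,2*np.pi,200); U=np.c_[np.cos(a),np.sin(a)]
def res(p):
    x,y,h,b,t=p; r=[]
    P=lambda rad,z:np.c_[np.array([x,y])+rad*U,np.full(200,z)]
    for n,d in D.items():
        f=lambda Q:(proj(C[n],Q)-off[n]+.5)*8
        q=f(np.r_[P(.052,.012),P(.052,.040)])[:,0]; r+=[q.min()-d["drum"][0],q.max()-d["drum"][1]]
        q=f(np.r_[P(.027,.048+h),P(.027,.042+h)])[:,0]; r+=[q.min()-d["sk"][0],q.max()-d["sk"][1]]
        for k,s,az,rad,z in(("pe",1,b,.023,.074+h),("te",-1,b,.023,.074+h),("lm",1,t,.046,.048)):
            if k in d: r+=list((f([[x+s*rad*np.cos(az),y+s*rad*np.sin(az),z]])[0]-d[k]))
    return np.array(r)/8
s=min((least_squares(res,[.55,-.1,.02,b0,b0-.4]) for b0 in(0,1.5,3,4.5)),key=lambda s:s.cost)
print(s.x.round(4),"knob",1-(s.x[3]-s.x[4])); print(res(s.x).round(1))
o,r=st(); d=np.array([s.x[0],s.x[1],0])-o["position"]; print("tool-frame shift mm",(r.T@d*1000).round(1),"bar az deg",np.degrees(s.x[3]))
E
python3 fit.py
```

```text
[ 5.5770e-01 -2.9000e-03  1.1500e-02  7.2625e+00  6.8392e+00] knob 0.5767198290207523
[-0.8  0.9 -0.5  0.4 -0.2 -0.1  0.5  1.  -1.1  0.6 -0.5  0.9  0.3 -0.5
 -0.3 -0.4  0.3 -0.3]
t 0.2 p [ 0.2586 -0.5687  0.2478] tool y az -65.55 z [-0.     0.001 -1.   ] F [ 0.43 -0.78  0.2 ] M [-0.01  0.03  0.02] w 0.995 g 0.0
tool-frame shift mm [ 506.5 -391.1  248.1] bar az deg 416.1106632041989
```

```bash
python3 - <<'E'
from h import *
for n in("scene","side"):
    c=imaging.camera(n)
    print(n,"cam",(-cv2.Rodrigues(c["rvec"])[0].T@c["tvec"]).round(2),proj(c,[[.2586,-.5686,.248],[.2586,-.5686,.4],[.2,-.35,.0],[.2,-.35,.1],[.25,-.4,0],[.85,-.35,0],[.85,-.35,.15]]).round(0).tolist())
cv2.imwrite("pics/w0.png",imaging.camera("wrist")["color"][:,:,::-1])
E
```

```text
scene cam [ 0.05 -0.47  0.55] [[747.0, 620.0], [982.0, 459.0], [348.0, 574.0], [350.0, 529.0], [416.0, 571.0], [571.0, 279.0], [596.0, 211.0]]
side cam [ 0.52 -0.63  0.64] [[-23.0, 589.0], [-157.0, 518.0], [92.0, 455.0], [64.0, 423.0], [117.0, 490.0], [533.0, 432.0], [571.0, 378.0]]
```

View pics/w0.png

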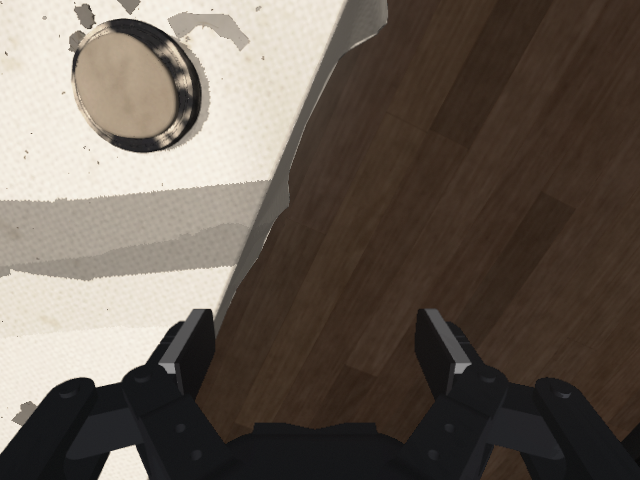

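The wrist view shows the open fingers and a low puck at (135,85), which is clear of the path. I travel high to above the knob.

```bash
python3 -m crank '[[0.4,-0.309,0,0],[0.4,-0.309,0,0],[0.4,-0.309,0,0],[0.4,-0.309,0,0],[0.4,-0.309,0,0]]' 0 60
python3 -m crank '[[0.4,-0.309,0,0],[0.4,-0.309,0,0],[0.4,-0.309,0,0],[0.4,-0.309,0,0],[0.4,-0.309,0,0]]'
python3 -m crank '[[0.4,-0.309,0,0],[0.4,-0.309,0,0],[0.4,-0.309,0,0],[0.4,-0.309,0,0],[0.4,-0.309,0,0]]'
python3 -m crank '[[0.066,-0.051,0,-0.527],[0.066,-0.051,0,-0.527],[0.066,-0.051,0,-0.527],[0.066,-0.051,0,-0.527],[0.066,-0.051,0,-0.527]]'
python3 - <<'E'
from h import *
o,r=st(); print(o["joint_pos"].round(2),(r.T@(np.array([.5577,-.0029,0])-o["position"])*1e3).round(1))
c=imaging.camera("wrist"); cv2.imwrite("pics/w1.png",c["color"][:,:,::-1])
a=np.radians(56.1);t=np.radians(31.85)
X=np.array([.5577,-.0029]);f=lambda az,ra,z:[*(X+ra*np.array([np.cos(az),np.sin(az)])),z]
print("bar ends, long mark end, dial centre predicted:",proj(c,[f(a,.023,.0855),f(a,-.023,.0855),f(t,.046,.048),f(t,.03,.048)]).round(0).tolist())
E
```

```text
clock: 0.77
position: [0.3544, -0.3875, 0.2485]
ee_rot: [0.977, 0.212, 0.0, 0.0]
ft_force: [0.5, -0.3, 0.8]
grip_width: 0.503
grasp_force: 0.0
clock: 1.18
position: [0.4487, -0.2086, 0.2487]
ee_rot: [0.977, 0.213, 0.0, 0.0]
ft_force: [0.3, -0.3, 0.3]
grip_width: 0.504
grasp_force: 0.0
clock: 1.6
position: [0.543, -0.0298, 0.2486]
ee_rot: [0.977, 0.212, 0.0, -0.0]
ft_force: [0.0, -1.2, 0.4]
grip_width: 0.5
grasp_force: 0.0
clock: 2.02
position: [0.5578, -0.003, 0.2482]
ee_rot: [0.881, 0.473, -0.0, -0.0]
ft_force: [1.2, -1.3, -0.3]
grip_width: 0.498
grasp_force: 0.0
t 2.02 p [ 0.5578 -0.003   0.2482] tool y az -33.49 z [-0.  0. -1.] F [ 1.24 -1.26 -0.31] M [-0.03  0.01 -0.01] w 0.498 g 0.0
[ 0.45  0.24 -0.62  1.62  0.14  1.33 -0.77] [ 1.000e-01 -1.000e-01  2.482e+02]
bar ends, long mark end, dial centre predicted: [[316.0, 193.0], [315.0, 246.0], [336.0, 165.0], [329.0, 181.0]]
```

View pics/w1.png

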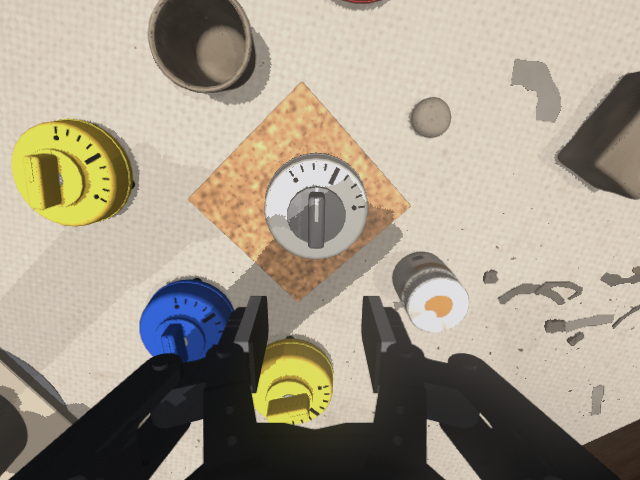

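The wrist view agrees with the fit: bar ends at (316,194) and (317,247), long mark end near (338,168). I descend and grip lightly above the skirt.

```bash
python3 -m crank '[[0,0,0.1,-0.005],[0,0,0.2,-0.005],[0,0,0.3,-0.005],[0,0,0.36,-0.005],[0,0,0.405,-0.005]]' 0 60
python3 -m crank '[[0,0,0,0],[0,0,0,0],[0,0,0,0],[0,0,0,0],[0,0,0,0]]' -1 60
python3 -c "
from h import *
st()"
```

```text
clock: 2.48
position: [0.5563, -0.0034, 0.0834]
ee_rot: [0.882, 0.471, -0.001, -0.001]
ft_force: [-0.1, -0.5, 0.1]
grip_width: 0.498
grasp_force: 0.0
clock: 2.9
position: [0.5587, -0.0032, 0.0878]
ee_rot: [0.882, 0.472, 0.001, 0.001]
ft_force: [1.1, -0.1, 1.2]
grip_width: 0.148
grasp_force: 61.4
t 2.9 p [ 0.5587 -0.0032  0.0878] tool y az -33.65 z [ 0.002 -0.    -1.   ] F [ 1.12 -0.15  1.21] M [ 0.07 -0.1  -0.  ] w 0.148 g 61.4
```

```bash
for i in 1; do python3 -m crank '[[0,0,0.005,0],[0,0,0.01,0],[0,0,0.01,0]]' | egrep 'pos|ft_f'; done
python3 -m crank '[[0,0,0.005,0],[0,0,0.005,0]]' | egrep 'pos|ft_f'
python3 -m crank '[[0,0,0,0],[0,0,0,0]]' | egrep 'pos|ft_f|w'
```

```text
position: [0.5587, -0.0032, 0.083]
ft_force: [0.9, 1.1, 5.4]
position: [0.5588, -0.0032, 0.0815]
ft_force: [-2.1, -0.1, 12.1]
position: [0.5587, -0.0032, 0.0817]
ft_force: [-0.4, -0.1, 11.1]
grip_width: 0.145
```

```bash
python3 -m crank '[[0,0,0.0025,0],[0,0,0.005,0],[0,0,0.005,0],[0,0,0.005,0]]' | egrep 'pos|ft_f'
python3 -m crank '[[0,0,0,0],[0,0,0,0]]' | egrep 'pos|ft_f'
python3 -c "
from h import *
st()"
```

```text
position: [0.5588, -0.0032, 0.0803]
ft_force: [-4.1, -0.5, 18.5]
position: [0.5588, -0.0032, 0.0804]
ft_force: [-4.5, 0.0, 18.5]
t 3.98 p [ 0.5588 -0.0032  0.0804] tool y az -33.64 z [ 0.002 -0.001 -1.   ] F [-4.490e+00  1.000e-02  1.852e+01] M [-0.03  1.08 -0.04] w 0.149 g 64.0
```

```bash
python3 -m crank '[[-0.0014,-0.002,0,0.03],[-0.0014,-0.002,0,0.08],[-0.0014,-0.002,0,0.13],[-0.0014,-0.002,0,0.18],[-0.0014,-0.002,0,0.23]]' | egrep 'xx'
python3 -c "
from h import *
st()"
```

```text
t 4.4 p [ 0.5587 -0.0032  0.0806] tool y az -47.56 z [ 0.004 -0.001 -1.   ] F [-0.69 -1.06 17.57] M [-0.13  0.25  0.28] w 0.144 g 63.7
```

```bash
python3 -m crank '[[0,0,0,0.07],[0,0,0,0.14],[0,0,0,0.21],[0,0,0,0.28],[0,0,0,0.34]]' | egrep 'xx'
python3 -c "
from h import *
st()
c=imaging.camera('side')['color'][225:295,280:370,::-1]
cv2.imwrite('pics/s2.png',cv2.resize(c,None,fx=8,fy=8,interpolation=cv2.INTER_CUBIC))"
```

```text
t 4.82 p [ 0.5588 -0.0032  0.0807] tool y az -68.02 z [ 0.005 -0.001 -1.   ] F [-1.97 -0.84 16.69] M [-0.17  0.18  0.31] w 0.149 g 63.7
```

View pics/s2.png

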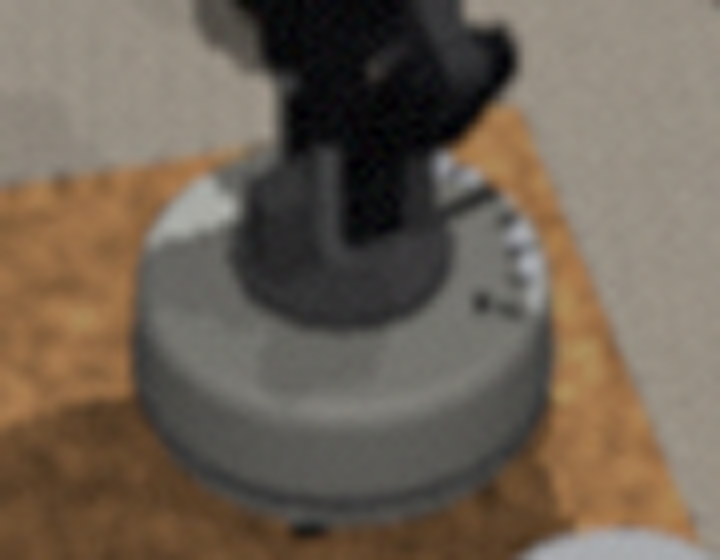

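The crop shows the long mark still at (490,192), so the timer has not moved. I continue with a little more press.

```bash
python3 -m crank '[[0,0,0.001,0.07],[0,0,0.001,0.14],[0,0,0.001,0.21],[0,0,0.001,0.28],[0,0,0.001,0.34]]' | egrep 'xx'
python3 -c "
from h import *
st()"
python3 -m crank '[[0,0,0.001,0.07],[0,0,0.001,0.14],[0,0,0.001,0.21],[0,0,0.001,0.28],[0,0,0.001,0.29]]' | egrep 'xx'
python3 -c "
from h import *
st()"
```

```text
t 5.28 p [ 0.5589 -0.0033  0.0805] tool y az -88.43 z [ 0.005 -0.001 -1.   ] F [-1.41 -1.16 18.47] M [-0.21  0.32  0.31] w 0.146 g 63.9
t 5.7 p [ 0.5589 -0.0034  0.0802] tool y az -105.87 z [ 0.005 -0.001 -1.   ] F [-2.   -1.17 19.42] M [-0.26  0.42  0.32] w 0.146 g 64.2
```

```bash
for k in 1; do python3 -m crank '[[0,0,0,0.03],[0,0,0,0.06],[0,0,0,0.08]]' | egrep 'xx'
python3 -c "
from h import *
st()"
python3 -m crank '[[0,0,0,0.02],[0,0,0,0.04]]' | egrep 'xx'
python3 -c "
from h import *
st()"; done
```

```text
t 5.95 p [ 0.5589 -0.0034  0.0802] tool y az -110.51 z [ 0.005 -0.001 -1.   ] F [-2.3  -1.44 19.63] M [-0.26  0.46  0.34] w 0.149 g 64.1
t 6.12 p [ 0.5589 -0.0034  0.0802] tool y az -112.88 z [ 0.005 -0.001 -1.   ] F [-1.17 -2.16 20.09] M [-0.31  0.43  0.32] w 0.146 g 64.1
```

```bash
python3 -m crank '[[0,0,0,0.01],[0,0,0,0.02],[0,0,0,0.02]]' | egrep 'xx'
python3 -c "
from h import *
st()"
python3 -m crank '[[0,0,0,0.01],[0,0,0,0.02],[0,0,0,0.02]]' | egrep 'xx'
python3 -c "
from h import *
st()"
```

```text
t 6.37 p [ 0.5589 -0.0034  0.0802] tool y az -114.06 z [ 0.005 -0.001 -1.   ] F [-1.63 -2.22 19.25] M [-0.3   0.48  0.27] w 0.146 g 64.1
t 6.62 p [ 0.5589 -0.0034  0.0802] tool y az -115.25 z [ 0.005 -0.001 -1.   ] F [-2.28 -0.71 19.32] M [-0.31  0.42  0.25] w 0.148 g 64.1
```

```bash
python3 -m crank '[[0,0,0,0.02],[0,0,0,0.02],[0,0,0,0.02]]' | egrep 'xx'
python3 -c "
from h import *
st()"
python3 -m crank '[[0,0,0,0.02],[0,0,0,0.02],[0,0,0,0.02]]' | egrep 'xx'
python3 -c "
from h import *
st()
for n in ('side','scene'):
  c=imaging.camera(n)['color']; cv2.imwrite(f'pics/{n}3.png',c[:,:,::-1])
c=cv2.imread('pics/side3.png')[225:295,280:370]
cv2.imwrite('pics/s3.png',cv2.resize(c,None,fx=8,fy=8,interpolation=cv2.INTER_CUBIC))"
```

```text
t 6.87 p [ 0.5589 -0.0034  0.0802] tool y az -116.42 z [ 0.005 -0.001 -1.   ] F [-1.74 -1.89 18.92] M [-0.32  0.45  0.29] w 0.147 g 64.1
t 7.12 p [ 0.5589 -0.0034  0.0802] tool y az -117.61 z [ 0.005 -0.001 -1.   ] F [-2.32 -1.16 19.37] M [-0.31  0.4   0.42] w 0.146 g 64.2
```

View pics/s3.png

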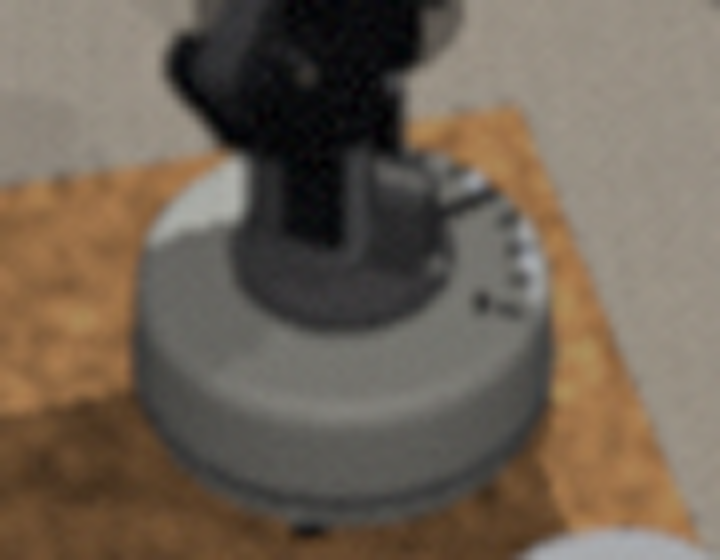

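Torque jumped from 0.29 to 0.42 N m at tool azimuth about -117°, so the knob is at the stop. The mark is still at (490,192). I turn back about 58.4°.

```bash
python3 -m crank '[[0,0,0,-0.05],[0,0,0,-0.11],[0,0,0,-0.18],[0,0,0,-0.25],[0,0,0,-0.32]]' | egrep 'xx'
python3 -c "
from h import *
st()"
python3 -m crank '[[0,0,0,-0.07],[0,0,0,-0.14],[0,0,0,-0.21],[0,0,0,-0.28],[0,0,0,-0.34]]' | egrep 'xx'
python3 -c "
from h import *
st()"
```

```text
t 7.63 p [ 0.5589 -0.0034  0.0802] tool y az -98.27 z [ 0.005 -0.    -1.   ] F [-1.94 -0.19 18.97] M [-0.16  0.46 -0.31] w 0.143 g 64.2
t 8.05 p [ 0.5589 -0.0033  0.0802] tool y az -77.86 z [ 0.005 -0.    -1.   ] F [-1.82 -0.73 19.35] M [-0.15  0.43 -0.31] w 0.148 g 64.2
```

```bash
python3 -m crank '[[0,0,0,-0.07],[0,0,0,-0.14],[0,0,0,-0.21],[0,0,0,-0.28],[0,0,0,-0.311]]' | egrep 'xx'
python3 -m crank '[[0,0,0,0],[0,0,0,0],[0,0,0,0]]' | egrep 'xx'
python3 -c "
from h import *
st()"
python3 -m crank '[[0,0,-0.004,0],[0,0,-0.008,0],[0,0,-0.008,0]]' | egrep 'xx'
python3 -c "
from h import *
st()"
```

```text
t 8.72 p [ 0.5588 -0.0032  0.0801] tool y az -59.4 z [ 0.005 -0.    -1.   ] F [-2.83 -0.75 19.26] M [-0.09  0.56 -0.26] w 0.145 g 64.2
t 8.97 p [ 0.5586 -0.0032  0.0824] tool y az -59.39 z [ 0.004 -0.    -1.   ] F [ 2.67 -0.06  7.55] M [ 0.03 -0.59 -0.13] w 0.148 g 62.5
```

Now I raise a bit more, open, and withdraw upwards.

```bash
python3 -m crank '[[0,0,-0.003,0],[0,0,-0.005,0],[0,0,-0.005,0]]' | egrep 'ft_f'
python3 -m crank '[[0,0,0,0],[0,0,0,0],[0,0,0,0],[0,0,0,0]]' 0 | egrep 'ft_f|width'
python3 -m crank '[[0,0,-0.02,0],[0,0,-0.1,0],[0,0,-0.2,0],[0,0,-0.3,0],[0,0,-0.4,0]]' | egrep 'ft_f|pos'
python3 -m crank '[[0,0,0,0],[0,0,0,0],[0,0,0,0]]' | egrep 'ft_f|pos'
python3 - <<'E'
from h import *
c=imaging.camera("wrist")
x=c["color"][100:300,200:440,::-1]; cv2.imwrite("pics/w4.png",cv2.resize(x,None,fx=3,fy=3,interpolation=cv2.INTER_CUBIC))
t=np.radians(31.85);X=np.array([.5577,-.0029]);f=lambda ra,z:[*(X+ra*np.array([np.cos(t),np.sin(t)])),z]
print(((proj(c,[f(.046,.048),f(.03,.048),f(.023,.0855),f(-.023,.0855)])-[200,100])*3).round(0).tolist())
E
```

```text
ft_force: [3.8, 0.0, 3.4]
ft_force: [0.3, -0.2, -0.0]
grip_width: 0.502
position: [0.5562, -0.003, 0.2451]
ft_force: [0.5, -0.5, 0.6]
position: [0.5565, -0.0033, 0.2427]
ft_force: [-0.8, 0.2, 0.3]
[[341.0, 177.0], [342.0, 231.0], [343.0, 279.0], [346.0, 439.0]]
```

View pics/w4.png

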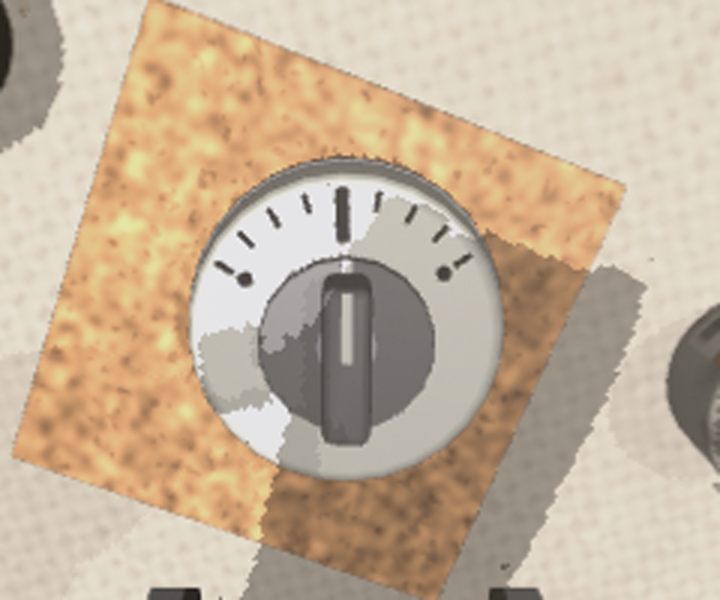

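The bar (x ≈ 347, pointer end up) lines up with the long mark at (342,187)–(343,243) to within about 2°. The timer is in place and the gripper is clear.

```bash
python3 -c "
from workcell import manip
print(manip.hand_in())"
```

```text
the job is handed in; nothing more can be done
None
```

I wound the timer's knob to its stop and turned it back to the long mark, within about 2° by the last wrist picture. The timer had not visibly moved, readings while turning were about 16.7–20 N, and the job is handed in (no verdict was returned).

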